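Tip a finished print off its cooling plate

ROBOT

A 6-joint arm with a two-finger parallel gripper is mounted at the origin on the work surface. World frame = base frame: x ahead of the robot, y to its left, z up, the work surface at z = 0. Lengths are in m, angles in rad, forces in N, time in s.
With the tool pointing down it reaches from about 0.35 to 0.85 m from the base axis. Payload 8.1 kg.
Tool frame: the origin (TCP) lies at the very end of the fingers, on their centre line; the grasp point (between the pads) lies 19 mm behind it; z points along the fingers, y is the line along which they close (so a half turn about z gives the same grasp; the last joint's range is limited). The gripper opens to 93 mm and grips with 3 to 60 N. Pads are 15 mm wide; open, the fingers measure 128 mm over their backs; the gripper's body (75 mm by 188 mm) begins 65 mm behind the grasp point.
Start: joints at [-1.377, 0.13, 1.488, -0, 1.523, -0.085], TCP at [0.165, -0.577, 0.219] pointing down, gripper open.
Joint ranges: [-2.96, 2.96], [-0.89, 2.26], [0.02, 2.5], [-1.34, 4.48], [0, 2.73], [-2.66, 2.66]. Speed limits (rad/s): [2.39, 2.39, 2.79, 3.14, 3.14, 3.14].

INTERFACE

Orientations are given as a unit quaternion [x, y, z, w].
In Python, from bench import bot gives the robot as it stands.
- The arm moves only by the tool carry_out, never from a script. Its argument "commands" is a list that holds one entry, the list of rows, each a list of 5 numbers: the shift along the world's x, y, z in cm, then the turn about the world's z in rad, then the opening, from -1 (shut) to 1 (fully open), so that 0 is half open. In form: [[[tx, ty, tz, roll, gripper], ...]]. A call has exactly 10 rows; each row is the pose to reach, as a shift and turn from the pose commanded when the call began; what a row does not reach only later rows make up. A row lasts 1/12 s, in which the tool goes at most 41.7 mm and 7.16 degrees, less where a joint would pass 70% of its speed; a pose out of reach is approached as far as the arm can. A call with a gripper value outside its range is refused whole. The fingers move at their own pace and stop on an object; "newtons" is the grip in N (left out, the last holds). Time passes only in rows, so rows that repeat a pose let the fingers close, or fill a call up. It gives the time, the measured TCP pose, the force, the opening and the grip force at its end, in the units of the state.
- bot.state(): the state, without advancing time (a new reading comes with each control period).
- bot.snapshot(name): name is "side" or "top" or "wrist"; returns the picture (400x640x3 uint8, red, green, blue); there is no depth.
- bot.camera_model(name): a dict with "fx", "fy", "cx", "cy" (pixels), "rvec" (rotation vector, rad) and "tvec" (3), from world to camera coordinates, as OpenCV has them. Camera axes: x right, y down, z forward; pixel columns grow to the right and rows downward; lengths in m; the calibration is good to about 2 mm. A picture is of the moment at which its call begins: read the wrist's pose just before it. camera_model takes no time and is no camera call; for the wrist camera it gives the pose at the moment of the call.
- bot.sign_off(): hands the job in; it is judged then, once.
The state is a dict: "clock": time; "q": joint angles; "joint_vel": joint speeds; "joint_efforts": joint torques, N m; "position": TCP position; "eef_rot": TCP orientation; "force": force on the tool from outside, world axes, zero at the start; "moment": the same for the moment, N m; "width": finger opening in m; "finger_force": force on a finger pad.
Only numpy, scipy, OpenCV 4.12 (cv2) and the standard library are available. Lean on these libraries where they do the work, as an engineer would, in place of code of your own. Each camera call takes 0.05 s, during which the arm holds its last target. There are 200 camera calls.

TASK

Two tipping stations stand on the bench, each with a heavy hinged steel cooling plate that a see-saw lever lifts. At the station whose plate carries the L-shaped bracket, press down the flat finger pad at the long end of the lever with your fingertips and keep it down until the bracket has slid off the tilted plate into the tray behind it; then ease the lever back up so that the plate comes down gently until it lies flat again, and move clear. Work only through that lever: do not touch either print, the plates or the other station's lever with the robot, and leave the round collar on its plate and everything else where it is.

Things in the scene. Friction and masses are not known exactly. Their poses are not given: they have to be found in the camera images.
- lever_a_pad (a point): Middle of the top face of the flat aluminium finger pad at the long end of the lever to press. Pad 44 mm along the lever, 34 mm across, 8 mm thick. At rest its top is 139 mm above the bench and slopes down 0.36 rad towards the pivot; fully pressed it is 33 mm above the bench. Pressing takes about 3 to 10 N; the plate's weight pushes the lever back up as it is eased.
- station_a_pivot (a point): Pivot axis of that lever, on its middle line, 75 mm above the bench. Long arm 150 mm from here to the pad's middle, towards the robot; the pad's top is 12 mm above the line of the arm. Short arm 75 mm, with a roller under the front of the plate. The pad swings in the vertical plane through this point.
- lever_a (a joint): Angle of that lever in rad: 0 at rest (long end up, arm 0.36 rad above level), grows as the long end is pressed down, stop at 0.72. The plate's tilt is about 0.68 times it, so at most about 0.49 rad; the bracket starts to slide at a plate tilt of about 0.2 to 0.34 rad, depending on friction.
- plate_a_middle (a point): Middle of the top of the heavy steel plate (120 x 128 x 15 mm, 2 to 3 kg) that carries the bracket; z axis square to the plate. Flat, its top is 72 mm above the bench. It hinges at its far edge, its front edge is what rises. Only the lever's roller holds it up: if the lever is let go at once it slams.
- station_a: Station with the bracket, fixed to the bench. Origin on the bench under the lever pivot; +x points from the pad over the plate to the tray (pad on the -x side), z up. Plate from x = 48 to 168 mm, steel chute from x = 182 mm down to the tray, tray floor x = 236 to 356 mm at 5 mm height, inner width 132 mm, walls 55 to 75 mm high.
- bracket_middle (a point): Middle (20 mm above its underside) of the printed L-shaped bracket: grey plastic, foot 50 x 46 mm, 40 mm high, about 60 g, loose on the plate at first.
- station_b: The other station, made just alike, whose plate carries the round collar. Same frame and sizes. To be left alone.
- lever_b_pad (a point): Middle of the top of the finger pad of the other station's lever. Not to be pressed.
- lever_b (a joint): Angle of the other station's lever in rad, 0 at rest. Not to be pressed.
- plate_b_middle (a point): Middle of the top of the other station's plate, made alike; it must stay flat.
- collar_middle (a point): Middle of the round printed collar on the other plate: grey plastic ring, 56 mm across, 38 mm hole, 30 mm high. Must stay on its plate.
- glue: Glue stick, white, 26 mm diameter, 92 mm high, standing between the two lever pads; origin at its underside. Leave alone.
- cup: Small grey printed cup, 60 mm across, 55 mm high, between the stations; origin at its underside. Leave alone.
- scraper: Spatula lying at the right side of the bench. Leave alone.
- brush: Cleaning brush lying at the left side of the bench. Leave alone.
- alcohol: Amber bottle, 64 mm across, 170 mm high, left side. Leave alone.
- jar: Small clear jar, 60 mm across, 70 mm high, right side. Leave alone.
- bracket: The same L-shaped bracket; origin at the middle of the underside of its foot.
Not all that is in view belongs to the job. What is shaped like the bracket but orange or turquoise is not meant.

How it is judged:
By the outcome, as a careful person would: the job done as asked, in the order asked, and still so for the second after the job is handed in, with the robot touching nothing.
It also fails if it takes over 42 s, if anything falls off the work surface, if the arm or the gripper's body presses on something with over 40 N, if the wrist force passes 120 N, or if a joint passes its speed limit or range.

## Working session

There is one attempt and no reset: what is moved stays moved. The work goes in short steps, Python scripts to look and compute and a tool call to move; the robot and the scene stay as the last step left them, time stands still between calls to the robot, and variables do not carry over. Pictures are saved under pics/ and viewed, at most 10 in all, crops included, and the job is handed in when it is done.

Besides the shell and the picture viewer there is one more tool, called after "Call:" as name([rows], argument=value, ...), one row to a line, values as JSON. carry_out: Moves the arm, as the interface text tells. Its arguments: {"type":"object","properties":{"commands":{"type":"array"},"newtons":{"type":"number"}},"required":["commands"]}

```bash
mkdir -p pics
cat > h.py <<'E'
import numpy as np, cv2
from bench import bot
def snap(n,f):
    im=bot.snapshot(n); cv2.imwrite('pics/'+f,im[:,:,::-1]); return im
def ray(m,u,v,z):
    R,_=cv2.Rodrigues(np.array(m['rvec'],float)); t=np.array(m['tvec'],float).ravel()
    c=-R.T@t; d=R.T@np.array([(u-m['cx'])/m['fx'],(v-m['cy'])/m['fy'],1]); return c+d*(z-c[2])/d[2]
def proj(m,P):
    K=np.array([[m['fx'],0,m['cx']],[0,m['fy'],m['cy']],[0,0,1]])
    return cv2.projectPoints(np.atleast_2d(np.array(P,float)),np.array(m['rvec'],float),np.array(m['tvec'],float),K,None)[0][:,0]
E
python3 - <<'E'
from h import *
snap('top','top1.png');snap('side','side1.png')
s=bot.state();print(s)
for n in('top','side'):
    m=bot.camera_model(n);print(n,m)
E
```

```text
{'clock': 0.1, 'q': array([-1.37745311e+00,  1.31081328e-01,  1.48913994e+00, -4.13398152e-06,
        1.52298431e+00, -8.53863406e-02]), 'joint_vel': array([-0.00035185, -0.00196315, -0.00157864, -0.00123577,  0.00102511,
       -0.00126467]), 'joint_efforts': array([ 5.54989656e-04, -5.61343861e+01, -4.93093872e+01,  7.70659698e-02,
        2.92394642e-02, -6.76210175e-05]), 'position': array([ 0.16501326, -0.57634886,  0.21771163]), 'eef_rot': array([ 9.90304101e-01,  1.38914136e-01, -4.55719012e-05, -8.05174828e-04]), 'force': array([ 0.07546193,  0.41787947, -0.43658212]), 'moment': array([-0.0249267 , -0.01097741,  0.04987499]), 'finger_force': 0.0, 'width': 0.09299720409683152}
top {'fx': 434.2264168674324, 'fy': 434.2264168674324, 'cx': 312.9171246194784, 'cy': 194.24601523501548, 'rvec': array([ 2.11654723, -2.14003169,  0.19241178]), 'tvec': array([0.02094796, 0.58035829, 1.36054921])}
side {'fx': 481.8491322995254, 'fy': 481.8491322995254, 'cx': 322.2337338970633, 'cy': 195.91702787995527, 'rvec': array([ 2.0778319 , -0.31364719,  0.14924575]), 'tvec': array([-0.55114494,  0.19699514,  1.19259514])}
```

View pics/top1.png

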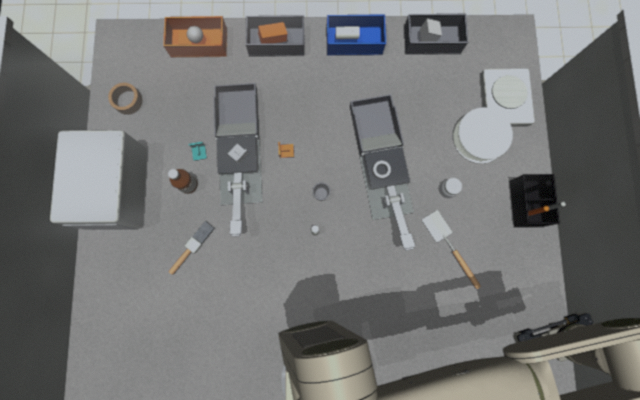

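View pics/side1.png

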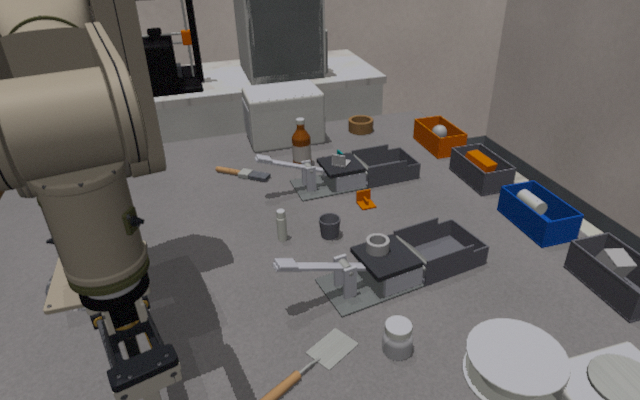

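The top view shows the bracket on the left station: pad near (236,227), pivot near (238,183), plate near (237,155). The collar is on the right station, with its pad near (403,240). I'll segment the bracket station's lever and plate next.

Run:
```python
from h import *
im=cv2.imread('pics/top1.png');m=bot.camera_model('top')
c=im[75:255,160:345];cv2.imwrite('pics/crop1.png',cv2.resize(c,None,fx=4.2/1.3,fy=4.2/1.3,interpolation=cv2.INTER_CUBIC))
for n,u,v,z in(('pad',236,227,.139),('pivot',238,183,.09),('plate',237,155,.072),('trayL',217,87,.06),('trayR',256,87,.06),('padB',403,240,.139),('glue',315,230,.092)):print(n,ray(m,u,v,z))
g=cv2.cvtColor(im,cv2.COLOR_BGR2GRAY)
mask=(g>150).astype(np.uint8);
n,l,st,ce=cv2.connectedComponentsWithStats(mask)
for i in range(1,n):
    x,y,w,h,a=st[i]
    if 215<x<260 and 130<y<240:
        print(st[i],ce[i]); 
        for v in range(y,y+h,4):
            q=np.where(l[v]==i)[0];print(v,q.min(),q.max(),end='; ')
```

```text
pad [0.46723852 0.24724834 0.139     ]
pivot [0.61264513 0.25238935 0.09      ]
plate [0.70967218 0.26060286 0.072     ]
trayL [0.95167209 0.33520707 0.06      ]
trayR [0.95023122 0.20317829 0.06      ]
padB [ 0.42270752 -0.25330949  0.139     ]
glue [0.460143   0.00940365 0.092     ]
[229 145  17  15 145] [236.39310345 151.94482759]
145 236 238; 149 232 243; 153 229 242; 157 233 239; [227 173  18  63 548] [235.6879562  204.81934307]
173 235 240; 177 234 240; 181 228 244; 185 228 244; 189 228 244; 193 234 239; 197 233 239; 201 233 239; 205 233 239; 209 232 239; 213 232 239; 217 232 239; 221 230 240; 225 230 240; 229 230 240; 233 230 239;
```

View pics/crop1.png

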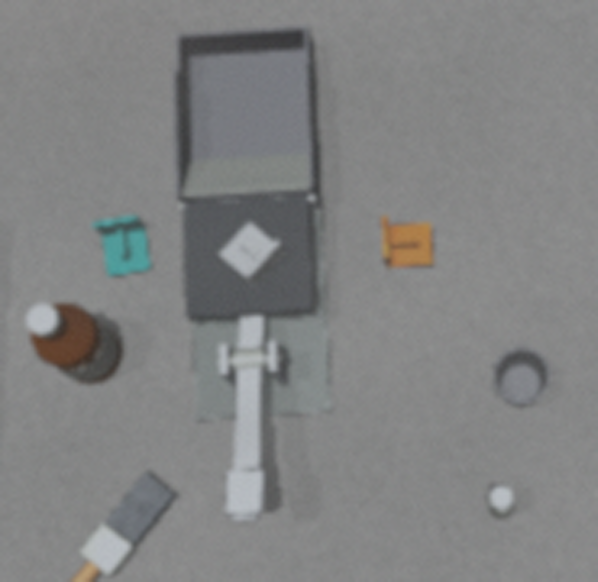

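The crop shows the L bracket in the middle of the left plate. The pad's middle is at about (236,227) and the axle at about (237,185), and the station yaw comes out at about +0.045 rad. That puts the pad at about (0.468, 0.247) and the pivot at about (0.604, 0.253). I'm moving there with the gripper shut, passing high over everything.

Call:
carry_out([
  [[1.5, 3.7, 0.6, -0.024, -1], [3, 7.4, 1.2, -0.048, -1], [4.5, 11.1, 1.8, -0.072, -1], [6, 14.8, 2.4, -0.096, -1], [7.5, 18.5, 3, -0.12, -1], [9, 22.2, 3.6, -0.144, -1], [10.5, 25.9, 4.2, -0.168, -1], [12, 29.6, 4.8, -0.192, -1], [13.5, 33.3, 5.4, -0.216, -1], [15, 37, 6, -0.234, -1]],
], newtons=20)

```text
clock: 0.93
position: [0.3151, -0.205, 0.2787]
eef_rot: [1.0, 0.021, 0.0, -0.0]
force: [1.7, -0.6, 0.0]
width: 0.0313
finger_force: 0.0
```

Call:
carry_out([
  [[1.7, 3.7, 0, 0, -1], [3.4, 7.4, 0, 0, -1], [5.1, 11.1, 0, 0, -1], [6.8, 14.8, 0, 0, -1], [8.5, 18.5, 0, 0, -1], [9.5, 22.2, 0, 0, -1], [10.3, 26, 0, 0, -1], [11, 30, 0, 0, -1], [11.5, 34, 0, 0, -1], [12, 37, 0, 0, -1]],
])

```text
clock: 1.77
position: [0.4346, 0.1662, 0.2782]
eef_rot: [1.0, 0.023, -0.0, -0.0]
force: [0.4, -0.6, 0.3]
width: 0.0002
finger_force: 0.0
```

Run:
```python
from h import *
s=bot.state();m=bot.camera_model('wrist');snap('wrist','w1.png');print(s['position'],s['eef_rot'],s['force'],s['width'])
print(m)
print(proj(m,[[.468,.247,.139],[.604,.253,.075],[.468,.247,.2]]), proj(bot.camera_model('side'),[[.468,.247,.139]]))
```

```text
[0.43461498 0.166191   0.27818451] [ 9.99733914e-01  2.30636977e-02 -3.21139193e-04 -2.53049891e-04] [ 0.37692259 -0.55908262  0.30141011] 0.0001634171763760816
{'fx': 291.9117172959496, 'fy': 291.9117172959496, 'cx': 318.69576348879616, 'cy': 202.42018488867282, 'rvec': array([-2.11074624,  2.0153679 ,  0.29467055]), 'tvec': array([0.14703128, 0.37283757, 0.57490583])}
[[243.83817349 157.9341388 ]
 [249.26797887  28.4859682 ]
 [226.03725397 167.99165022]] [[263.46680129 156.95077213]]
```

View pics/w1.png

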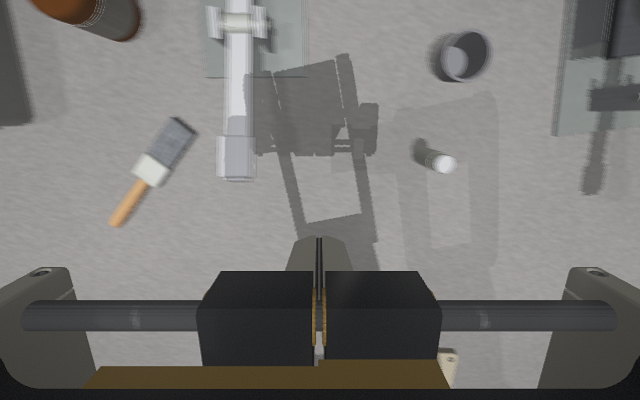

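The wrist view shows the pad at about (216–256, 136–177) and the axle near (238,22), roughly 8 px to the left of the prediction. The picture is blurred by motion, so I'll measure once more closer in.

Call:
carry_out([
  [[0.7, 2.8, -0.5, 0, -1], [1.4, 5.6, -1, 0, -1], [2, 8.2, -1.5, 0, -1], [2, 8.2, -2, 0, -1], [2, 8.2, -2, 0, -1], [2, 8.2, -2, 0, -1], [2, 8.2, -2, 0, -1], [2, 8.2, -2, 0, -1], [2, 8.2, -2, 0, -1], [2, 8.2, -2, 0, -1]],
])

```text
clock: 2.65
position: [0.4554, 0.2446, 0.2592]
eef_rot: [1.0, 0.022, 0.0, -0.0]
force: [0.1, -0.7, 0.2]
width: 0.0005
finger_force: 0.0
```

Run:
```python
from h import *
s=bot.state();m=bot.camera_model('wrist');im=snap('wrist','w2.png');print(s['position'],s['joint_vel'].round(3))
print(proj(m,[[.468,.247,.139],[.604,.253,.085]]))
g=im.min(2)
n,l,st,ce=cv2.connectedComponentsWithStats((g>165).astype(np.uint8))
for i in range(1,n):
    if st[i][4]>300: print(st[i],ce[i])
for u,v in((236.5,156.5),): pass
```

```text
[0.45537558 0.24462079 0.25919646] [ 0.005  0.005 -0.     0.002 -0.001  0.   ]
[[317.7468663  185.00391187]
 [317.77762419  47.08383902]]
[301   1  22  34 748] [311.5  17.5]
[ 283   28   58   33 1033] [311.36592449  44.18296225]
[ 301   55   23   85 1568] [312.32334184 100.62436224]
[185 173  36  35 688] [201.98255814 190.59593023]
```

View pics/w2.png

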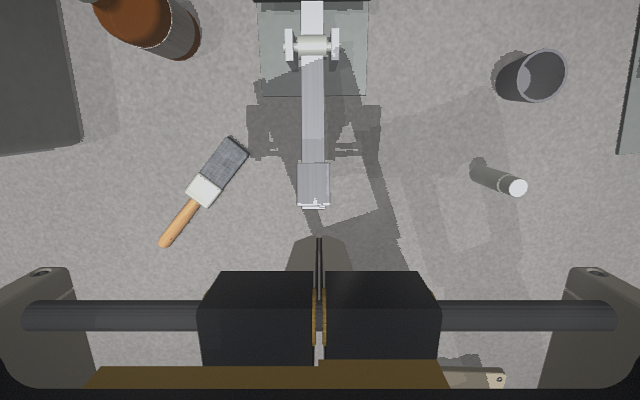

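The pad is now at about (298–330, 162–205) and the axle at (312,45), in one image column, so the tool is aligned with the lever and the pad's y is about 0.250. I'll go down to just above the pad.

Call:
carry_out([
  [[0.5, 0.2, -2, 0, -1], [1, 0.4, -4.5, 0, -1], [1.3, 0.5, -7, 0, -1], [1.3, 0.5, -9, 0, -1], [1.3, 0.5, -10, 0, -1], [1.3, 0.5, -10.7, 0, -1], [1.3, 0.5, -10.9, 0, -1], [1.3, 0.5, -11.2, 0, -1], [1.3, 0.5, -11.5, 0, -1], [1.3, 0.5, -11.8, 0, -1]],
])

```text
clock: 3.53
position: [0.469, 0.2505, 0.1418]
eef_rot: [1.0, 0.022, 0.001, -0.0]
force: [0.4, -0.1, -0.2]
width: 0.0007
finger_force: 0.0
```

Run:
```python
from h import *
import math
snap('side','s2.png');im=cv2.imread('pics/s2.png');cv2.imwrite('pics/s2c.png',cv2.resize(im[60:260,170:450],None,fx=2.5,fy=2.5))
s=bot.state();print(s['position'],s['force'])
# arc: command z of tip (touching edge 7.5mm off middle) and x shift, cm
for a in np.arange(0,.73,.06):
    t=.36-a;print(round(a,2),'dx',round(-(15*math.cos(t)-1.2*math.sin(t)-13.62),2),'ztip',round(7.5+15*math.sin(t)+1.2*math.cos(t)+.75*abs(math.tan(t)),2))
```

```text
[0.46862223 0.25040813 0.14098512] [2.0202739  1.29249249 1.87908503]
0.0 dx 0.0 ztip 14.19
0.06 dx -0.36 ztip 13.31
0.12 dx -0.66 ztip 12.41
0.18 dx -0.92 ztip 11.5
0.24 dx -1.13 ztip 10.58
0.3 dx -1.28 ztip 9.64
0.36 dx -1.38 ztip 8.7
0.42 dx -1.42 ztip 7.84
0.48 dx -1.42 ztip 6.99
0.54 dx -1.35 ztip 6.13
0.6 dx -1.24 ztip 5.28
0.66 dx -1.06 ztip 4.45
0.72 dx -0.84 ztip 3.62
```

View pics/s2c.png

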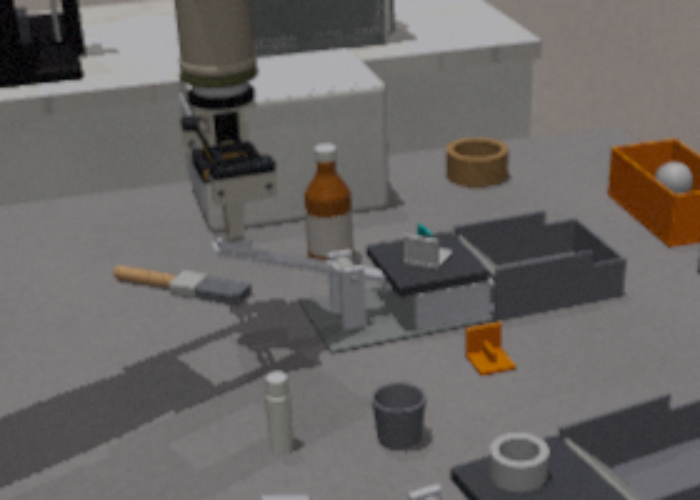

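The side view shows the fingertips resting on the pad's middle, with first contact at z ≈ 0.141. I'm pressing along the arc.

Call:
carry_out([
  [[-0.2, 0, -0.5, 0, -1], [-0.4, 0, -1, 0, -1], [-0.6, 0, -1.6, 0, -1], [-0.8, 0, -2.2, 0, -1], [-0.95, 0, -2.8, 0, -1], [-1.1, 0, -3.4, 0, -1], [-1.2, 0, -3.9, 0, -1], [-1.3, 0, -4.4, 0, -1], [-1.35, 0, -4.9, 0, -1], [-1.4, -0.05, -5.4, 0, -1]],
])

```text
clock: 4.42
position: [0.4551, 0.2498, 0.088]
eef_rot: [1.0, 0.022, 0.001, -0.0]
force: [-1.1, -0.5, 7.8]
width: 0.0005
finger_force: 3.8
```

Call:
carry_out([
  [[0, 0, -0.5, 0, -1], [0, 0, -1, 0, -1], [0, 0, -1.5, 0, -1], [0, 0, -2, 0, -1], [0.05, 0, -2.5, 0, -1], [0.1, 0, -3, 0, -1], [0.2, 0, -3.5, 0, -1], [0.25, 0, -3.9, 0, -1], [0.35, 0, -4.3, 0, -1], [0.4, 0, -4.6, 0, -1]],
])

```text
clock: 5.25
position: [0.4586, 0.25, 0.0413]
eef_rot: [1.0, 0.022, 0.0, -0.0]
force: [-2.9, -1.0, 5.2]
width: 0.0006
finger_force: 3.0
```

Run:
```python
from h import *
im=snap('side','s3.png')[:,:,::-1];cv2.imwrite('pics/s3c.png',cv2.resize(im[60:260,170:450],None,fx=2.5,fy=2.5))
s=bot.state();print(s['position'],s['force'])
```

```text
[0.45857089 0.24994792 0.04093363] [-0.27097644 -0.59840811  4.49349678]
```

View pics/s3c.png

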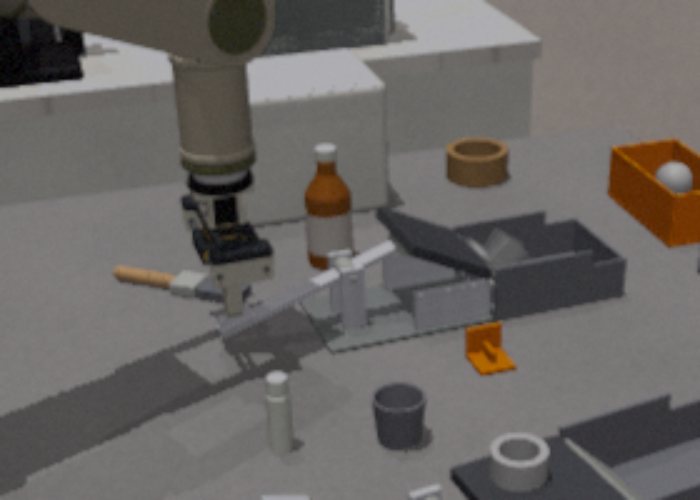

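The plate is tilted and the bracket is on the chute at about (500,245) in the crop, still sliding. I'll hold the lever down and check from above.

Call:
carry_out([
  [[0.05, 0, -0.2, 0, -1], [0.1, 0, -0.3, 0, -1], [0.1, 0, -0.3, 0, -1], [0.1, 0, -0.3, 0, -1], [0.1, 0, -0.3, 0, -1], [0.1, 0, -0.3, 0, -1], [0.1, 0, -0.3, 0, -1], [0.1, 0, -0.3, 0, -1], [0.1, 0, -0.3, 0, -1], [0.1, 0, -0.3, 0, -1]],
])

```text
clock: 6.13
position: [0.4594, 0.2499, 0.0381]
eef_rot: [1.0, 0.022, 0.0, -0.0]
force: [-1.8, 0.6, 5.4]
width: 0.0004
finger_force: 2.9
```

Run:
```python
from h import *
a=snap('top','t4.png')[:,:,::-1];b=snap('side','s4.png')[:,:,::-1]
c=np.hstack([cv2.resize(a[75:255,190:290],(333,600)),cv2.resize(b[110:230,300:390],(450,600))]);cv2.imwrite('pics/c4.png',c)
s=bot.state();print(s['position'],s['force'])
```

```text
[0.45936119 0.24995316 0.03806408] [-1.50561488  0.43082223  5.31236801]
```

View pics/c4.png

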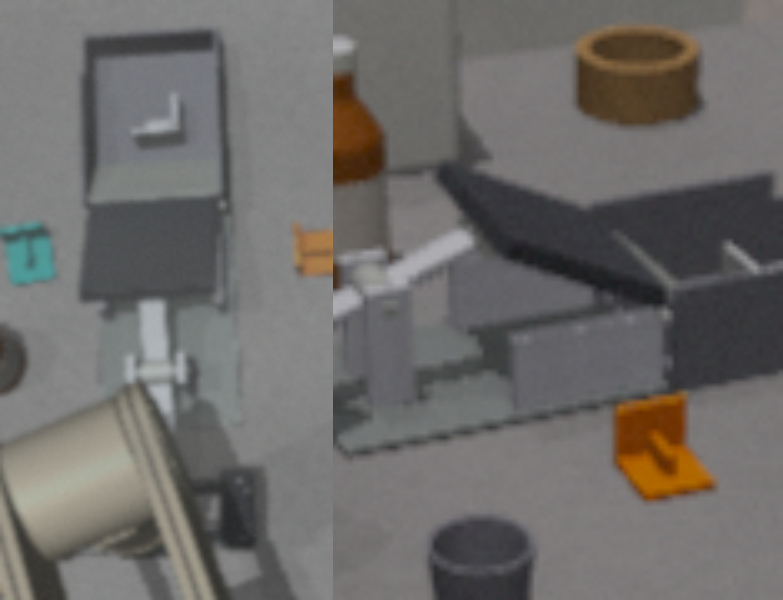

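Seen from above, the bracket now lies on the tray floor, well clear of the plate. I'm easing the lever back up slowly along the arc.

Call:
carry_out([
  [[-0.1, 0, 0.3, 0, -1], [-0.15, 0, 0.6, 0, -1], [-0.2, 0, 0.9, 0, -1], [-0.3, 0, 1.2, 0, -1], [-0.35, 0, 1.5, 0, -1], [-0.4, 0, 1.8, 0, -1], [-0.4, 0, 2.1, 0, -1], [-0.45, 0, 2.4, 0, -1], [-0.45, 0, 2.7, 0, -1], [-0.5, 0, 3, 0, -1]],
])

```text
clock: 7.07
position: [0.4541, 0.2495, 0.068]
eef_rot: [1.0, 0.022, -0.0, 0.0]
force: [-0.5, -1.2, 2.4]
width: 0.0007
finger_force: 1.5
```

Call:
carry_out([
  [[0, 0, 0.3, 0, -1], [0, 0, 0.6, 0, -1], [0, 0, 0.9, 0, -1], [0, 0, 1.2, 0, -1], [0, 0, 1.5, 0, -1], [0.05, 0, 1.8, 0, -1], [0.05, 0, 2.1, 0, -1], [0.1, 0, 2.4, 0, -1], [0.1, 0, 2.7, 0, -1], [0.15, 0, 3, 0, -1]],
])

```text
clock: 7.9
position: [0.4559, 0.2498, 0.0982]
eef_rot: [1.0, 0.022, 0.0, -0.0]
force: [-1.6, -1.6, 5.4]
width: 0.0007
finger_force: 2.5
```

Call:
carry_out([
  [[0.05, 0, 0.25, 0, -1], [0.1, 0, 0.5, 0, -1], [0.2, 0, 0.75, 0, -1], [0.25, 0, 1, 0, -1], [0.3, 0, 1.25, 0, -1], [0.4, 0, 1.5, 0, -1], [0.5, 0, 1.75, 0, -1], [0.55, 0, 2, 0, -1], [0.65, 0, 2.2, 0, -1], [0.7, 0, 2.4, 0, -1]],
])

```text
clock: 8.73
position: [0.4628, 0.2503, 0.1224]
eef_rot: [1.0, 0.022, 0.0, -0.001]
force: [-3.1, -0.3, 7.8]
width: 0.0009
finger_force: 3.1
```

Call:
carry_out([
  [[0.05, 0, 0.16, 0, -1], [0.1, 0, 0.32, 0, -1], [0.15, 0, 0.48, 0, -1], [0.2, 0, 0.64, 0, -1], [0.25, 0, 0.8, 0, -1], [0.3, 0, 0.95, 0, -1], [0.35, 0, 1.1, 0, -1], [0.4, 0, 1.22, 0, -1], [0.45, 0, 1.34, 0, -1], [0.5, 0, 1.45, 0, -1]],
])

```text
clock: 9.57
position: [0.4682, 0.2505, 0.1371]
eef_rot: [1.0, 0.022, 0.001, -0.001]
force: [-0.9, -0.3, 6.3]
width: 0.0004
finger_force: 2.6
```

Call:
carry_out([
  [[0.05, 0, 0.1, 0, -1], [0.1, 0, 0.2, 0, -1], [0.12, 0, 0.3, 0, -1], [0.15, 0, 0.4, 0, -1], [0.15, 0, 0.5, 0, -1], [0.15, 0, 0.6, 0, -1], [0.15, 0, 0.7, 0, -1], [0.15, 0, 0.8, 0, -1], [0.15, 0, 0.9, 0, -1], [0.15, 0, 1, 0, -1]],
])

```text
clock: 10.4
position: [0.469, 0.2496, 0.146]
eef_rot: [1.0, 0.022, -0.0, 0.0]
force: [-0.1, 0.1, -0.3]
width: 0.0006
finger_force: 0.0
```

Call:
carry_out([
  [[0, 0, 0.5, 0, -1], [0, 0, 1.5, 0, -1], [0, 0, 3, 0, -1], [-1, 0, 5, 0, -1], [-2, 0, 7, 0, -1], [-3, 0, 9, 0, -1], [-4, 0, 11, 0, -1], [-4, 0, 12, 0, -1], [-4, 0, 12, 0, -1], [-4, 0, 12, 0, -1]],
])

```text
clock: 11.23
position: [0.4298, 0.2498, 0.2666]
eef_rot: [1.0, 0.022, 0.001, -0.0]
force: [-0.3, 0.0, -0.1]
width: 0.0006
finger_force: 0.0
```

Run:
```python
from h import *
a=snap('top','t5.png')[:,:,::-1];b=snap('side','s5.png')[:,:,::-1]
c=np.hstack([cv2.resize(a[75:255,190:290],(333,600)),cv2.resize(b[110:230,240:390][:,:],(465,372)) if 0 else cv2.resize(b[110:310,240:390],(450,600))]);cv2.imwrite('pics/c5.png',c)
s=bot.state();print(s['position'],s['force'],s['clock'])
```

```text
[0.42905604 0.24935696 0.26472387] [-0.218499   -0.05857726 -0.5537374 ] 11.3333
```

View pics/c5.png

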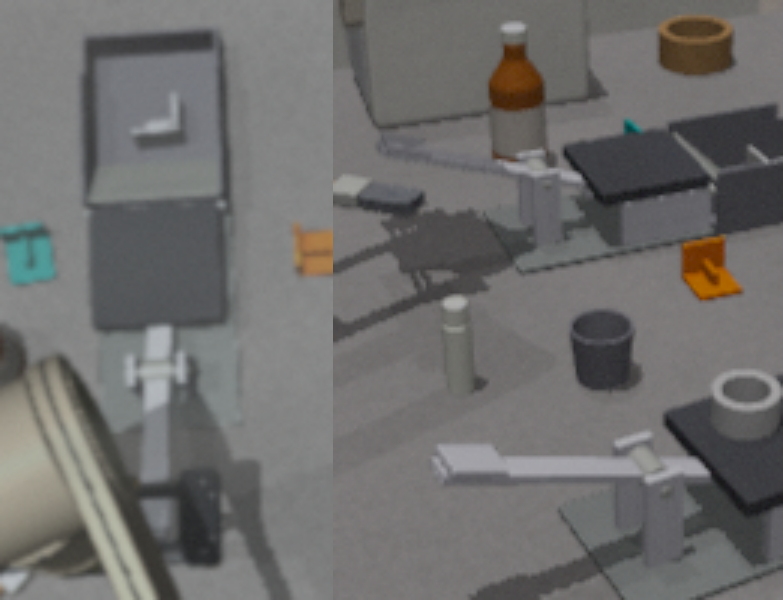

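The plate lies flat again, the lever is back up, the bracket is in the tray, the collar is still on its plate, and the robot is clear.

```bash
python3 -c "
from bench import bot
print(bot.sign_off())"
```

```text
the job is handed in; nothing more can be done
None
```

The job is done and handed in at about 11 s: the bracket slid into the tray, its plate was lowered slowly until flat, the collar and other station were left alone, and the arm is clear.

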